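# Square up a carton and bridge it for hand-lettering

### The arm

A 6-joint arm with a two-finger parallel gripper is mounted at the origin on the work surface. World frame = base frame: x ahead of the robot, y to its left, z up, the work surface at z = 0. Lengths are in mm, angles in rad, forces in N, time in s.
With the tool pointing down it reaches from about 275 to 750 mm from the base axis. Payload 10.2 kg.
Tool frame: the origin (TCP) lies between the finger pads; the fingertips stand 8 mm ahead of it and the grasp point (between the pads) lies 11 mm behind it; z points along the fingers, y is the line along which they close (so a half turn about z gives the same grasp; the last joint's range is limited). The gripper opens to 85 mm and grips with 20 to 120 N. Pads are 22 mm wide; open, the fingers measure 114 mm over their backs; the gripper's body (76 mm by 85 mm) begins 54 mm behind the grasp point. The pads swing forward as they close: fully open they stand 13 mm farther back than shut.
Start: joints at [-1.377, 0.313, 1.498, -0, 1.331, -0.223], TCP at [212.527, -480.066, 239.294] pointing down, gripper open.
Joint ranges: [-2.94, 2.94], [-0.97, 2.17], [0.19, 2.56], [-1.23, 4.37], [0.02, 3.11], [-2.88, 2.88]. Speed limits (rad/s): [2.39, 2.39, 3.01, 3.14, 3.14, 3.14].

### API

Orientations are given as a unit quaternion [w, x, y, z].
In Python, from rig import * gives the robot as it stands.
- The arm moves only by the shell command python3 -m handwheel 'ROWS' [FORCE]. ROWS is JSON, a list that holds one entry, the list of rows, each a list of 7 numbers: the shift along the world's x, y, z in mm, then the turn, a rotation vector about the world's x, y, z in degrees, then the opening, from -1 (shut) to 1 (fully open). A call has 1 to 8 rows; each row shifts and turns the commanded pose from where the row before left it; what a row does not reach is not made up. A row lasts 1/8 s, in which the tool goes at most 62.5 mm and 10.7 degrees, less where a joint would pass 70% of its speed; a pose out of reach is approached as far as the arm can. A call is refused whole if a number of a shift passes 62.5 or a number of a turn 10.7, either way. A call with a gripper value outside its range is refused whole. The fingers move at their own pace and stop on an object; FORCE is the grip in N (left out, the last holds). Time passes only in rows, so rows that do not move let the fingers close. It gives the time, the measured TCP pose, the force, the opening and the grip force at its end, in the units of the state.
- sense(): the state, without advancing time (a new reading comes with each control period).
- capture(name): name is "scene" or "top"; returns a dict with "image" (400x640x3 uint8, red, green, blue), "fx", "fy", "cx", "cy" (pixels), "dist_coeffs" ([k1, k2, p1, p2, k3] as OpenCV has them; the pictures are not rectified), "rvec" (rotation vector, rad) and "tvec" (3), from world to camera coordinates, as OpenCV has them. Camera axes: x right, y down, z forward; pixel columns grow to the right and rows downward; lengths in mm; the calibration is good to about 2 mm. A picture is of the moment at which its call begins. There is no depth.
- finish_job(): hands the job in; it is judged then, once.
The state is a dict: "time_s": time; "joints": joint angles; "dq": joint speeds; "tau": joint torques, N m; "eef_pos": TCP position; "ee_rot": TCP orientation; "force": force on the tool from outside, world axes, zero at the start; "wrist_torque": the same for the moment, N m; "grip_width": opening from 0.0 (shut) to 1.0 (fully open); "grip_force": force on a finger pad.
Only numpy, scipy, OpenCV 4.12 (cv2) and the standard library are available. Lean on these libraries where they do the work, as an engineer would, in place of code of your own. Each camera call takes 0.05 s, during which the arm holds its last target. There are 200 camera calls.

### The job

Set up the medicine carton for hand-lettering: slide the aluminium L-square along the bench, without lifting it, until its inside corner sits round the carton corner that is nearest the robot on the side away from the rest rail, with both inside edges flush against the carton, and do not shove the carton out of place. Then lay the steel bridge bar square across the middle of the carton, grip rib up, one end resting on the square's long leg and the other on the grey rest rail, setting it down rather than dropping it. Leave the bottle, jar, calculator and bowl where they are.

Things in the scene. Friction and masses are not known exactly. Their poses are not given: they have to be found in the camera images.
- carton: White flat medicine carton full of glass ampoules, with a green band, about 0.5 kg, loose on the bench: 150 (its x) x 90 (its y) x 24 mm high. Origin at the centre of its underside; x along its length, roughly away from the robot; the L-square belongs at its corner at x = -75, y = -45 mm. It slides if pushed hard.
- square: Loose aluminium L-square, 0.35 kg, 30 mm high, legs 25 mm wide. Origin: inside corner, at the underside. Long leg x -25..145, y -25..0 mm (inside edge y = 0); short leg x -25..0 (inside edge x = 0), up to y = 55. Centre of mass x 42, y -3. Starts off the carton's -y side, turned, its corner short of the near end; in place axes parallel to the carton's, origin at carton x -75, y -45 mm.
- square_end (a point): Point on the square's long inside edge, at the underside, 140 mm along x from its inside corner; in place it touches the carton's long side near its far end.
- rail: Plain grey rest rail fixed to the bench, 120 (its x) x 24 (its y) x 30 mm high, standing along the carton's +y side with a gap of a few mm. Origin at the centre of its underside.
- bridge: Loose steel bridge bar, about 0.35 kg: flat bar 170 (its x) x 28 (its y) x 12 mm thick with a grip rib 90 x 14 mm along the middle of its top, the rib's top 28 mm above the bar's underside. Origin at the centre of the underside. Starts flat on the bench, rib up, to the left or to the right of the work (it changes places with the calculator).
- bottle: Amber glass bottle, upright, 56 mm diameter, 120 mm high. Origin at the centre of its underside. Bystander.
- jar: White plastic jar, upright, 60 mm diameter, 100 mm high. Origin at the centre of its underside. Bystander.
- calculator: Black desk calculator, 140 (its x) x 80 (its y) x 17 mm. Origin at the centre of its underside. Bystander.
- bowl: Clear glass bowl, 110 mm diameter, 50 mm high. Origin at the centre of its underside. Bystander.
Mind the look-alikes: they are no part of the job. Leave any blue look-alike of the square alone.

How it is judged:
By the outcome, as a careful person would: the job done as asked, in the order asked, and still so for the second after the job is handed in, with the robot touching nothing.
It also fails if it takes over 72 s, if anything falls off the work surface, if the arm or the gripper's body presses on something with over 40 N, if the wrist force passes 120 N, or if a joint passes its speed limit or range.

## Working session

There is one attempt and no reset: what is moved stays moved. The work goes in short steps, Python scripts to look and compute and a shell command to move; the robot and the scene stay as the last step left them, time stands still between calls to the robot, and variables do not carry over. Pictures are saved under pics/ and viewed, at most 12 in all, crops included, and the job is handed in when it is done.

```bash
ls; mkdir -p pics; cat > h.py <<'E'
from rig import *
import numpy as np, cv2
def snap(n,f):
    c=capture(n); cv2.imwrite('pics/'+f,c['image'][:,:,::-1]); np.save('pics/%s.npy'%f,c,allow_pickle=True); return c
def load(f): return np.load('pics/%s.npy'%f,allow_pickle=True).item()
def KD(c): return np.array([[c['fx'],0,c['cx']],[0,c['fy'],c['cy']],[0,0,1.]]),np.array(c['dist_coeffs'],float)
def ray(c,px):
    K,d=KD(c); u=cv2.undistortPoints(np.array(px,float).reshape(-1,1,2),K,d).reshape(-1,2)
    R=cv2.Rodrigues(np.array(c['rvec'],float))[0]; t=np.array(c['tvec'],float).ravel()
    return -R.T@t, np.c_[u,np.ones(len(u))]@R
def on(c,px,z):
    o,v=ray(c,px); return o+v*((z-o[2])/v[:,2])[:,None]
def tri(c1,p1,c2,p2):
    o1,v1=ray(c1,p1);o2,v2=ray(c2,p2); out=[]
    for a,b in zip(v1,v2):
        s=np.linalg.lstsq(np.c_[a,-b],o2-o1,rcond=None)[0]; P=o1+a*s[0];Q=o2+b*s[1]
        out.append(np.r_[(P+Q)/2,np.linalg.norm(P-Q)])
    return np.array(out)
def proj(c,P):
    K,d=KD(c); return cv2.projectPoints(np.array(P,float).reshape(-1,1,3),np.array(c['rvec'],float),np.array(c['tvec'],float),K,d)[0].reshape(-1,2)
E
python3 - <<'E'
from h import *
for n in('scene','top'):
    c=snap(n,n+'0.png'); o,_=ray(c,[[320,200]]); print(n,o,c['fx'],c['dist_coeffs'])
print(sense())
E
```

```text
pics
scene [1271.75188849 -231.05317878  522.10301345] 361.7028916777721 [-0.08097949  0.          0.          0.          0.        ]
top [ 402.3842358    23.54663747 1141.13065738] 446.2899211089715 [-0.02261419  0.          0.          0.          0.        ]
{'time_s': 0.1, 'joints': array([-1.37744326e+00,  3.13397018e-01,  1.49832160e+00,  1.02520920e-05,
        1.33101198e+00, -2.23396498e-01]), 'dq': array([-0.00069879, -0.00091228, -0.00257043,  0.00064746,  0.00104795,
        0.00093332]), 'tau': array([ 2.18024761e-03, -4.12898791e+01, -2.60142946e+01, -1.49549496e-04,
        3.05881207e-03, -8.93404817e-07]), 'eef_pos': array([ 212.4667509 , -479.85846701,  238.80565233]), 'ee_rot': array([-5.68833897e-04,  9.78368510e-01,  2.06868883e-01,  1.35247589e-05]), 'force': array([ 0.68956553, -1.21548429, -0.36788297]), 'wrist_torque': array([ 0.02643525, -0.01812444, -0.01336797]), 'grip_force': 0.0, 'grip_width': 1.0014949156563246}
```

View pics/scene0.png

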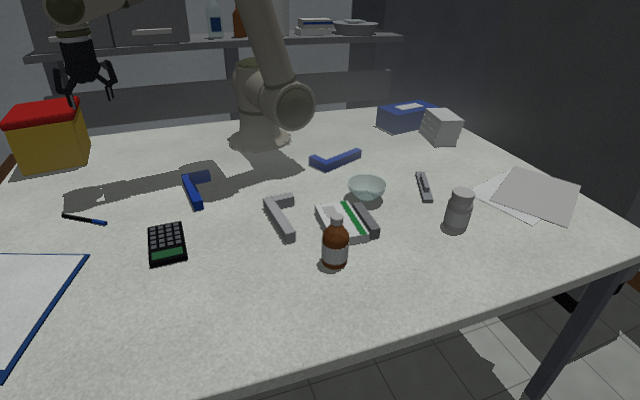

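View pics/top0.png

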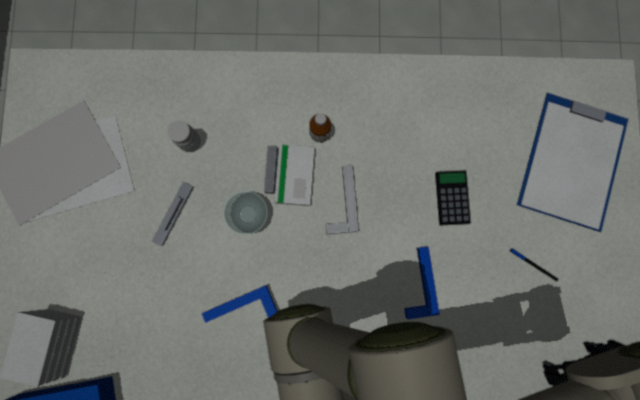

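Scene: the grey square is at (280,215), the carton at (340,222), the rail at (366,216), the bridge at (425,187) and the bottle at (335,243). Top: the grey square is at (345,200), carton (296,175), rail (271,170), bridge (173,213), bowl (247,212), bottle (320,127), jar (185,137) and calculator (452,197).

Look-alikes in the top view: for the square, the blue Ls at (240,303) and (425,285), so the grey L at (345,200) is mine. For the bridge, the rail at (271,170) has no rib and the clipboard clip is at (588,110), so the ribbed bar at (173,213) is mine. One close crop will check the choice.

```bash
python3 - <<'E'
from h import *
a=load('top0.png')['image'][110:255,145:375,::-1]; b=load('scene0.png')['image'][160:275,240:450,::-1]
a=cv2.resize(a,None,fx=2.5,fy=2.5,interpolation=cv2.INTER_CUBIC)
b=cv2.resize(b,None,fx=2,fy=2,interpolation=cv2.INTER_CUBIC)
o=np.zeros((600,600,3),np.uint8); o[:362,:575]=a[:362]; o[365:595,:420]=b
cv2.imwrite('pics/crop0.png',o)
c=load('top0.png'); 
for n,p,z in(('carton',(312,205),24),('sq',(343,222),30),('br',(173,213),12),('bowl',(247,212),0)): print(n,on(c,[p],z).round())
E
```

```text
carton [[528.  28.  24.]]
sq [[486. -50.  30.]]
br [[504. 380.  12.]]
bowl [[510. 194.   0.]]
```

View pics/crop0.png

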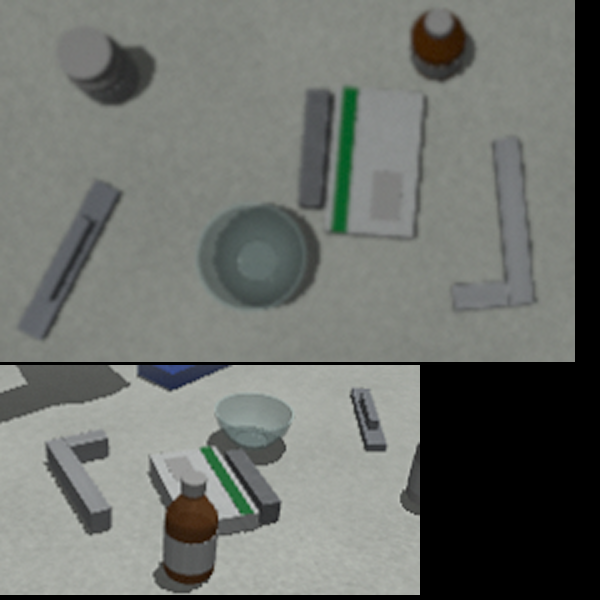

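The crop confirms it: grey L with outer corner (534,302), long leg up and short leg to the left; ribbed bar at (70,260); plain rail at (316,148). Next I fit edges in both views and triangulate the heights.

```bash
cat >> h.py <<'E'
def edge(c,p,q,w=3,f0=.12,f1=.88,n=40):
    """subpixel line (point,dir) near segment p-q"""
    g=cv2.GaussianBlur(c['image'],(0,0),.7).astype(np.float32)
    p,q=np.array(p,float),np.array(q,float); d=(q-p)/np.linalg.norm(q-p); m=np.array([-d[1],d[0]])
    s=np.arange(-w,w+.01,.2); pts=[]
    for f in np.linspace(f0,f1,n):
        X=(p+f*(q-p)+s[:,None]*m).astype(np.float32)
        v=cv2.remap(g,X[:,0].reshape(1,-1).copy(),X[:,1].reshape(1,-1).copy(),cv2.INTER_CUBIC)[0]
        a=np.abs(np.gradient(v,axis=0)).sum(1); k=a>=.5*a.max(); i=a.argmax()
        lo=hi=i
        while lo>0 and k[lo-1]:lo-=1
        while hi<len(s)-1 and k[hi+1]:hi+=1
        pts.append(p+f*(q-p)+m*(s[lo:hi+1]@a[lo:hi+1]/a[lo:hi+1].sum()))
    l=cv2.fitLine(np.array(pts,np.float32),cv2.DIST_HUBER,0,.01,.01).ravel()
    return l[2:],l[:2]
def inter(a,b):
    t=np.linalg.solve(np.c_[a[1],-b[1]],b[0]-a[0]); return a[0]+a[1]*t[0]
def corners(c,P,**k):
    L=[edge(c,P[i],P[(i+1)%len(P)],**k) for i in range(len(P))]
    return np.array([inter(L[i-1],L[i]) for i in range(len(P))])
E
python3 - <<'E'
from h import *
c=load('top0.png'); s=load('scene0.png'); np.set_printoptions(precision=1,suppress=True)
T=lambda P:[(145+u/2.5,110+v/2.5) for u,v in P]
S=lambda P:[(240+u/2,160+(v-365)/2) for u,v in P]
obj={'carton':([(345,87),(426,94),(414,238),(330,233)],24,1),
'square':([(519,137),(534,302),(454,310),(452,285),(507,281),(494,140)],30,1),
'rail':([(308,90),(332,92),(324,208),(300,206)],30,1),'bridge':([(97,180),(121,191),(44,338),(20,326)],12,1)}
for n,(P,z,_) in obj.items():
    px=corners(c,T(P)); W=on(c,px,z); print(n,'\n',np.c_[px,W,])
    print('  sides',np.linalg.norm(W-np.roll(W,-1,0),axis=1),'ang',np.degrees(np.arctan2(*(np.roll(W,-1,0)-W)[:,[1,0]].T)))
    obj[n]=px
# height checks: scene pixels of top corners, hand picked
q={'square':([(110,512),(46,441),(106,431)],[0,1,2]),'bridge':([(384,445),(351,390)],[0,2]),'rail':([(279,498)],[0]),'carton':([(149,455)],[2])}
for n,(P,i) in q.items(): print(n,tri(c,obj[n][i],s,S(P)))
# bowl
E
```

```text
carton 
 [[282.1 144.5 682.8 106.5  24. ]
 [313.6 147.4 676.4  26.   24. ]
 [309.3 203.8 531.   34.8  24. ]
 [277.4 201.7 535.2 115.1  24. ]]
  sides [ 80.7 145.6  80.4 147.9] ang [-94.6 176.5  87.1  -3.4]
square 
 [[353.4 162.3 637.8 -75.5  30. ]
 [359.9 231.9 461.6 -92.4  30. ]
 [325.6 235.3 452.2  -7.2  30. ]
 [323.8 222.9 483.   -2.2  30. ]
 [345.7 221.  488.4 -56.9  30. ]
 [340.7 166.1 627.7 -43.4  30. ]]
  sides [177.   85.7  31.2  55.  140.   33.7] ang [-174.5   96.3    9.2  -84.4    5.6  -72.4]
rail 
 [[267.  144.9 679.6 144.4  30. ]
 [278.7 145.4 678.8 114.7  30. ]
 [274.7 193.6 554.8 121.9  30. ]
 [263.3 193.3 555.2 150.4  30. ]]
  sides [ 29.8 124.2  28.5 124.5] ang [-91.5 176.7  89.2  -2.8]
bridge 
 [[183.2 180.  589.1 358.3  12. ]
 [194.3 186.4 573.  329.2  12. ]
 [162.5 246.8 418.3 402.3  12. ]
 [150.7 241.  432.5 432.9  12. ]]
  sides [ 33.2 171.1  33.7 173.6] ang [-119.1  154.7   65.2  -25.5]
square [[641.  -64.4  30.8  23.2]
 [462.5 -90.2  25.3   5.6]
 [453.3  -5.2  19.9   4.8]]
bridge [[588.3 356.9   9.8   4.4]
 [419.4 407.5   2.3   4. ]]
rail [[678.9 143.2  30.1   2.7]]
carton [[531.   33.7  20.9   2.4]]
```

```bash
python3 - <<'E'
from h import *
c=load('top0.png')['image'].astype(int); g=c.sum(2)//3
print('sq r195 x336-364',g[193:198,336:365].mean(0).astype(int))
print('sq col335 y216-240',g[216:241,332:337].mean(1).astype(int))
print('sq col347 tip y155-175',g[155:175,345:350].mean(1).astype(int))
print('cart r170 x262-320'); print(c[168:173,260:320].mean(0).astype(int)[:,:2].tolist())
print('cart col300 y138-152',g[138:152,297:303].mean(1).astype(int)); print('y198-212',g[198:212,297:303].mean(1).astype(int))
E
```

```text
sq r195 x336-364 [130 130 129 129 129 129 129 123 102 101 113 119 123 123 124 123 122 121
 115  99 114 127 129 129 129 130 129 130 130]
sq col335 y216-240 [130 130 132 132 132 132 129 121 119 119 119 119 118 118 119 122 119 103
 113 127 130 130 130 129 128]
sq col347 tip y155-175 [128 129 129 129 130 131 132 132 129 123 120 117 117 117 118 117 118 118
 118 119]
cart r170 x262-320
[[131, 134], [130, 133], [129, 132], [128, 131], [123, 126], [107, 109], [90, 92], [82, 85], [81, 83], [81, 84], [83, 85], [82, 84], [83, 86], [84, 86], [77, 80], [59, 61], [73, 74], [110, 112], [127, 131], [116, 129], [74, 108], [28, 93], [8, 91], [7, 91], [12, 91], [49, 98], [102, 121], [129, 136], [137, 140], [137, 140], [138, 141], [138, 141], [139, 141], [139, 141], [139, 142], [140, 143], [139, 142], [138, 141], [138, 142], [138, 140], [138, 141], [139, 141], [139, 140], [138, 141], [138, 142], [138, 141], [138, 141], [138, 141], [138, 141], [139, 141], [138, 141], [132, 134], [109, 111], [91, 93], [108, 111], [125, 128], [130, 134], [129, 132], [128, 131], [127, 130]]
cart col300 y138-152 [132 130 130 130 131 131 129 127 133 136 137 137 138 139]
y198-212 [133 138 140 140 139 132 107 111 126 131 131 131 131 132]
```

```bash
cat >> h.py <<'E'
def edge(c,p,q,w=2.6,f0=.12,f1=.88,n=40):
    """subpixel top-face edge near p-q: first one-signed gradient lobe met going outward (polygon clockwise in image)"""
    g=c['image'].astype(np.float32).mean(2)
    p,q=np.array(p,float),np.array(q,float); d=(q-p)/np.linalg.norm(q-p); m=np.array([-d[1],d[0]])
    s=np.arange(w,-w-.01,-.1); pts=[]
    for f in np.linspace(f0,f1,n):
        X=(p+f*(q-p)+s[:,None]*m).astype(np.float32)
        v=cv2.remap(g,X[:,0].reshape(1,-1).copy(),X[:,1].reshape(1,-1).copy(),cv2.INTER_LINEAR)[0]
        v=np.convolve(np.pad(v.ravel(),5,'edge'),np.ones(11)/11,'valid'); a=np.gradient(v)
        k=np.abs(a)>=.4*np.abs(a).max(); i=lo=hi=k.argmax()
        while hi<len(s)-1 and k[hi+1] and a[hi+1]*a[i]>0:hi+=1
        b=np.abs(a[lo:hi+1]); pts.append(p+f*(q-p)+m*(s[lo:hi+1]@b/b.sum()))
    pts=np.array(pts,np.float32); l=cv2.fitLine(pts,cv2.DIST_HUBER,0,.01,.01).ravel()
    return l[2:],l[:2]
def report(c,obj):
    out={}
    for n,(P,z) in obj.items():
        px=corners(c,P); W=on(c,px,z)[:,:2]; D=np.roll(W,-1,0)-W; out[n]=W
        print(n,'\n',np.c_[px,W].round(1),'\n  sides',np.linalg.norm(D,axis=1).round(1),'ang',np.degrees(np.arctan2(D[:,1],D[:,0])).round(1))
    return out
E
python3 - <<'E'
from h import *
c=load('top0.png')
T=lambda P:[(145+u/2.5-.3,110+v/2.5-.3) for u,v in P]
report(c,{'carton':(T([(331,86),(426,94),(416,237),(321,232)]),24),
'square':(T([(519,137),(532,302),(454,309),(452,285),(507,281),(494,140)]),30),
'rail':(T([(308,90),(332,92),(324,207),(300,206)]),30),'bridge':(T([(97,180),(121,191),(44,337),(20,326)]),12)})
m=cv2.inRange(c['image'],(0,0,0),(255,255,255))
E
```

```text
carton 
 [[278.8 144.  683.8 115. ]
 [313.7 147.5 676.1  25.6]
 [309.5 203.7 531.3  34.3]
 [274.  202.  534.3 123.7]] 
  sides [ 89.7 145.1  89.5 149.8] ang [-94.9 176.6  88.   -3.3]
square 
 [[351.2 163.  636.1 -70. ]
 [357.4 229.9 466.6 -86.3]
 [328.2 232.8 458.5 -13.5]
 [322.9 223.6 481.1   0. ]
 [347.9 220.4 490.  -62.4]
 [343.  165.6 629.  -49.3]] 
  sides [170.4  73.3  26.4  63.1 139.6  21.9] ang [-174.5   96.3   30.8  -81.9    5.4  -70.9]
rail 
 [[267.1 145.2 678.8 144.2]
 [276.1 145.2 679.1 121.1]
 [272.6 191.8 559.5 127.2]
 [263.4 193.8 554.  150.3]] 
  sides [ 23.  119.8  23.7 125. ] ang [-89.3 177.1 103.4  -2.8]
bridge 
 [[183.1 180.2 588.6 358.6]
 [192.3 185.2 575.9 334.4]
 [160.5 245.9 420.7 407.5]
 [151.1 240.7 433.3 432.1]] 
  sides [ 27.3 171.6  27.7 171.9] ang [-117.6  154.8   62.9  -25.3]
```

Fits agree with the stated sizes:

| Object | Yaw | Position | Check |
|---|---|---|---|
| Square | 5.5° | inside corner ≈(489.5,-60.7) | outer edge 170.4 long |
| Carton | -3.3° | corner (531.3,34.3) | 89.5 × 150 |
| Bridge | -25.2° | centre (504.6,383.2) | |

I will grip the short leg end to end (80 mm) so no finger comes between it and the carton.

```bash
python3 -m handwheel '[[[30,50,0,0,0,-2.3,1],[30,50,0,0,0,-2.3,1],[30,50,0,0,0,-2.3,1],[30,50,0,0,0,-2.3,1],[30,50,0,0,0,-2.3,1],[30,50,0,0,0,-2.3,1],[30,50,0,0,0,-2.3,1],[30,50,0,0,0,-2.3,1]]]' 40
python3 -c "
from h import *
s=sense();q=s['ee_rot'];print(s['eef_pos'],2*np.degrees(np.arctan2(q[2],q[1])),q,s['joints'])"
```

```text
time_s: 1.1
eef_pos: [453.2, -78.2, 239.2]
ee_rot: [0.0, 0.999, 0.047, -0.0]
force: [0.6, -1.2, 0.3]
grip_width: 1.002
grip_force: 0.0
[453.15352946 -78.2202416  239.2205237 ] 5.401152050954519 [ 2.16456898e-05  9.98889401e-01  4.71164931e-02 -3.01574111e-05] [-4.26574650e-01  1.68766791e-01  1.68232947e+00 -6.87205886e-05
  1.29053032e+00  1.04997280e+00]
```

```bash
python3 -m handwheel '[[[11,16,-50,0,0,0,1],[11.4,15.2,-50,0,0,0,1],[0,0,-40,0,0,0,1],[0,0,-39,0,0,0,1],[0,0,0,0,0,0,1],[0,0,0,0,0,0,1]]]'
python3 - <<'E'
from h import *
c=snap('scene','scene1.png'); s=sense(); print(s['eef_pos'])
cv2.imwrite('pics/crop1.png',cv2.resize(c['image'][150:260,210:330,::-1],None,fx=5,fy=5,interpolation=cv2.INTER_CUBIC))
E
```

```text
time_s: 1.85
eef_pos: [475.6, -49.1, 61.6]
ee_rot: [0.0, 0.999, 0.048, 0.001]
force: [-0.5, -0.8, 0.1]
grip_width: 1.003
grip_force: 0.0
[475.81134679 -49.19772203  61.89707771]
```

View pics/crop1.png

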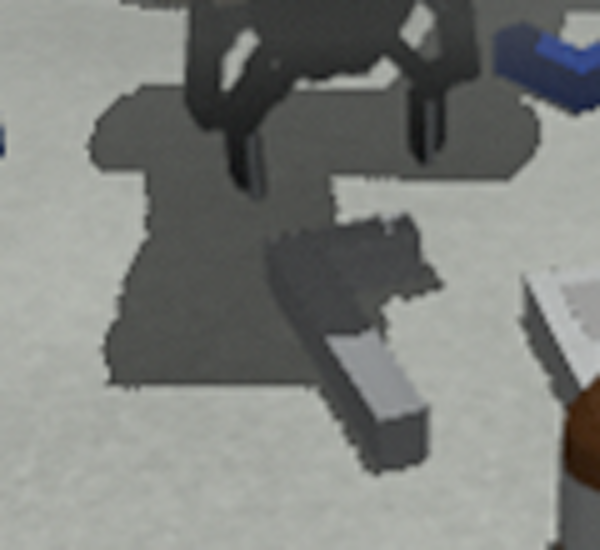

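The picture shows the open fingers above the short leg, with tips at (253,197) and (425,163) in the crop. The short leg's top spans (268,243) to (412,215), and I'll check their alignment numerically.

```bash
python3 - <<'E'
from h import *
c=load('scene1.png'); P=lambda a:[(210+u/5-.4,150+v/5-.4) for u,v in a]
o,v=ray(c,P([(262,198),(238,185),(428,163),(415,155)])); print((o+v*((476-o[0])/v[:,0])[:,None]).round(1))
print(on(c,P([(268,243),(412,215),(375,420),(427,405)]),30).round(1))
s=sense(); print(s['eef_pos'],s['force'])
E
```

```text
[[ 476.   -90.7   59.4]
 [ 476.  -102.4   69. ]
 [ 476.    -2.5   64.9]
 [ 476.    -9.4   70.8]]
[[472.4 -88.7  30. ]
 [467.6  -9.4  30. ]
 [636.8 -75.4  30. ]
 [633.2 -50.   30. ]]
[475.81134679 -49.19772203  61.89707771] [0.92014486 0.39425988 0.25369407]
```

```bash
python3 -m handwheel '[[[0,0.7,-12,0,0,0,1],[0,0,-12,0,0,0,1],[0,0,-6,0,0,0,1],[0,0,-3,0,0,0,1],[0,0,-3,0,0,0,1],[0,0,0,0,0,0,1]]]'
```

```text
time_s: 2.65
eef_pos: [474.9, -48.2, 24.2]
ee_rot: [-0.0, 0.999, 0.048, -0.0]
force: [-0.4, -0.5, -0.1]
grip_width: 1.003
grip_force: 0.0
```

```bash
python3 -m handwheel '[[[0,0,-3,0,0,0,1],[0,0,-3,0,0,0,1],[0,0,0,0,0,0,1]]]'
```

```text
time_s: 3.02
eef_pos: [474.8, -48.1, 18.1]
ee_rot: [-0.0, 0.999, 0.048, -0.0]
force: [1.1, 0.0, -0.1]
grip_width: 1.001
grip_force: 0.0
```

```bash
python3 -m handwheel '[[[0,0,-4,0,0,0,1],[0,0,-4,0,0,0,1],[0,0,0,0,0,0,0.8],[0,0,0,0,0,0,0.8],[0,0,0,0,0,0,0.8],[0,0,0,0,0,0,0.8]]]' 30
```

```text
time_s: 3.78
eef_pos: [474.7, -48.1, 10.2]
ee_rot: [-0.0, 0.999, 0.048, -0.0]
force: [-0.7, 0.0, -3.0]
grip_width: 0.927
grip_force: 37.6
```

```bash
python3 -m handwheel '[[[0,0,-0.5,0,0,0,0.8],[0,0,0,0,0,0,0.8]]]'; python3 -m handwheel '[[[3,5,0,0,0,-1.5,0.8],[3,5,0,0,0,-1.5,0.8],[3,6,0,0,0,-1.5,0.8],[3,6,0,0,0,-1.5,0.8],[3,6,0,0,0,-1.5,0.8],[3,6,0,0,0,-1.3,0.8],[0,0,0,0,0,0,0.8]]]'
```

```text
time_s: 4.03
eef_pos: [474.8, -48.1, 9.9]
ee_rot: [-0.0, 0.999, 0.048, -0.0]
force: [-1.3, -0.7, 0.2]
grip_width: 0.926
grip_force: 37.9
time_s: 4.9
eef_pos: [493.3, -13.8, 9.9]
ee_rot: [-0.0, 1.0, -0.029, 0.0]
force: [-0.1, 2.7, -1.0]
grip_width: 0.926
grip_force: 37.8
```

```bash
python3 -m handwheel '[[[2,9,0,0,0,0,0.8],[2,9,0,0,0,0,0.8],[2,9,0,0,0,0,0.8],[2,9,0,0,0,0,0.8],[3,9,0,0,0,0,0.8],[2,7,0,0,0,0,0.8],[0,1,0,0,0,0,0.8],[0,0,0,0,0,0,0.8]]]'
python3 - <<'E'
from h import *
s=sense(); print(s['eef_pos'])
t=snap('top','top2.png')['image'][:,:,::-1]; c=snap('scene','scene2.png')['image'][:,:,::-1]
o=np.zeros((600,700,3),np.uint8)
o[:,:330]=cv2.resize(t[125:245,264:330],(330,600),interpolation=cv2.INTER_CUBIC); o[:350,340:]=cv2.resize(c[170:240,290:362],(360,350),interpolation=cv2.INTER_CUBIC)
cv2.imwrite('pics/crop2.png',o)
E
```

```text
time_s: 5.9
eef_pos: [506.2, 39.2, 9.9]
ee_rot: [-0.0, 1.0, -0.029, 0.0]
force: [3.1, 2.9, 0.5]
grip_width: 0.93
grip_force: 38.0
[506.21113579  39.159034     9.86808282]
```

View pics/crop2.png

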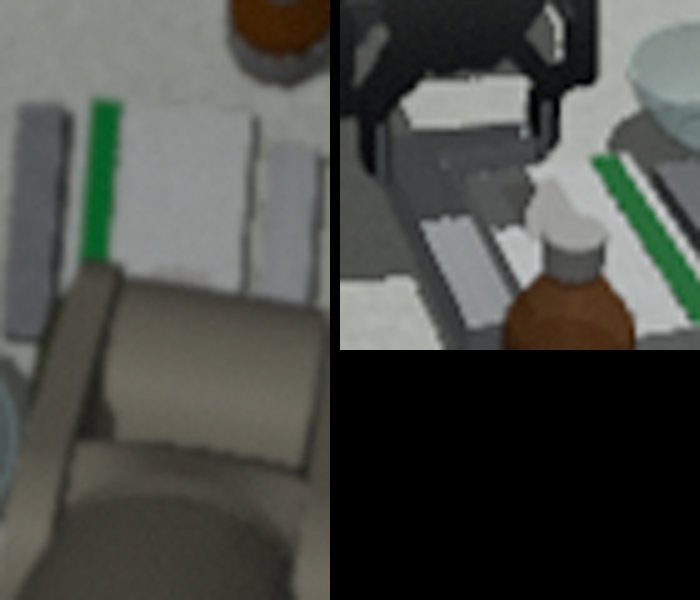

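The top crop shows the long leg, with its inner edge at about x=262–258, parallel to the carton's edge at 252–243 and roughly 2 px away. I'll measure the gap.

```bash
python3 - <<'E'
from h import *
c=load('top2.png'); F=lambda P:[(264+u/5-.4,125+v/5-.4) for u,v in P]
L={}
for n,P,z in(('carton',[(252,115),(244,285)],24),('outer',[(318,155),(310,300)],30),('inner',[(257,290),(264,150)],30)):
    a=edge(c,*F(P),w=1.6,f0=.05,f1=.95); 
    W=on(c,[a[0]-15*a[1],a[0]+15*a[1]],z)[:,:2]; d=W[1]-W[0]; k=d[1]/d[0]; print(n,'y at x=590:',(W[0,1]+k*(590-W[0,0])).round(1),'x=650:',(W[0,1]+k*(650-W[0,0])).round(1),'ang',np.degrees(np.arctan(k)).round(2))
g=c['image'].mean(2)
for r in(155,165,175):print(r,g[r-2:r+3,308:332].mean(0).astype(int))
for x in (295,305):print('far',x,g[140:152,x-3:x+4].mean(1).astype(int))
print('leg far',g[148:160,320:325].mean(1).astype(int))
E
```

```text
carton y at x=590: 30.3 x=650: 26.9 ang -3.17
outer y at x=590: -4.4 x=650: -7.6 ang -3.03
inner y at x=590: 23.4 x=650: 21.4 ang -1.93
155 [141 142 142 142 138 122  93  92 116 119 119 118 118 120 123 122 122 124
 121 108 109 117 128 131]
165 [143 144 144 143 133  98  87 113 121 123 121 122 122 124 125 124 122 120
 107  83  86 119 134 137]
175 [144 143 142 134  99  87 116 129 128 124 124 126 127 127 126 125 125 119
  91  83 114 129 134 136]
far 295 [134 134 133 134 134 134 137 141 142 142 142 141]
far 305 [136 136 136 134 134 134 137 140 142 142 142 143]
leg far [134 134 134 134 131 123 120 120 121 121 121 122]
```

```bash
cat >> h.py <<'E'
def F(n=6):
    a=[]
    for _ in range(n): capture('scene'); s=sense(); a.append(np.r_[s['force'],s['wrist_torque'],s['eef_pos']])
    print('F',np.mean(a,0)[:3].round(2),'T',np.mean(a,0)[3:6].round(3),'pos',np.mean(a,0)[6:].round(2),'std',np.std(a,0)[:3].round(1))
E
python3 -c "from h import *;F()"
python3 -m handwheel '[[[0,2.5,0,0,0,0,0.8],[0.3,2.5,0,0,0,0,0.8],[0,2,0,0,0,0,0.8],[0,0,0,0,0,0,0.8]]]'
python3 -c "from h import *;F()"
```

```text
F [1.43 2.52 1.29] T [ 0.474 -0.258  0.16 ] pos [506.01  38.89   9.86] std [0.5 0.4 0.4]
time_s: 6.8
eef_pos: [506.3, 46.0, 9.9]
ee_rot: [-0.0, 1.0, -0.029, 0.0]
force: [0.1, -2.8, 4.8]
grip_width: 0.928
grip_force: 38.4
F [ 0.12 -1.44  4.16] T [-0.185 -0.005 -0.275] pos [506.27  45.95   9.85] std [0.5 0.4 0.6]
```

```bash
for i in 1; do python3 -m handwheel '[[[0,1,0,0,0,0,0.8],[0,0,0,0,0,0,0.8]]]' >/dev/null; done; python3 -c "from h import *;F(4)"; python3 -m handwheel '[[[0,1,0,0,0,0,0.8],[0,0,0,0,0,0,0.8]]]'>/dev/null;python3 -c "
from h import *;F(4);c=load('top2.png');d=snap('top','top3.png')
def m(c,P,z):
    P=[(264+u/5-.4,125+v/5-.4) for u,v in P]
    a=edge(c,*P,w=1.8,f0=.05,f1=.95); W=on(c,[a[0]-15*a[1],a[0]+15*a[1]],z)[:,:2]; d=W[1]-W[0]; k=d[1]/d[0]; return (W[0,1]+k*(620-W[0,0])).round(2),np.degrees(np.arctan(k)).round(2)
print(m(c,[(252,115),(244,285)],24),m(d,[(252,115),(244,285)],24),'green',m(c,[(120,100),(106,255)],24),m(d,[(120,100),(106,255)],24))
g=d['image'].mean(2)
for r in(155,165,175):print(r,g[r-2:r+3,308:332].mean(0).astype(int))
print('outer',m(d,[(300,155),(291,300)],30))
"
```

```text
F [ 0.28 -4.6   4.87] T [-0.574  0.023 -0.225] pos [506.31  46.68   9.86] std [0.4 0.5 0.5]
F [-0.08 -4.01  4.56] T [-0.585 -0.032 -0.284] pos [506.34  47.74   9.86] std [0.3 0.4 0.4]
(np.float64(28.81), np.float64(-3.29)) (np.float64(29.26), np.float64(-3.6)) green (np.float64(96.09), np.float64(-3.95)) (np.float64(96.1), np.float64(-4.05))
155 [142 141 141 142 138 125 110 110 116 118 119 121 121 121 122 122 108 108
 126 132 133 133 132 134]
165 [143 144 143 143 134 111 112 119 122 123 124 124 123 122 115  90  71  83
 117 131 133 135 136 136]
175 [144 143 143 134 108 114 122 124 126 127 127 126 125 120 105  82  85 118
 131 132 130 131 133 136]
outer (np.float64(2.63), np.float64(-3.32))
```

```bash
cat >> h.py <<'E'
def m(c,P,z,w=1.8,x0=620):
    P=[(264+u/5-.4,125+v/5-.4) for u,v in P]
    a=edge(c,*P,w=w,f0=.05,f1=.95); W=on(c,[a[0]-15*a[1],a[0]+15*a[1]],z)[:,:2]; d=W[1]-W[0]; k=d[1]/d[0]; return (W[0,1]+k*(x0-W[0,0])).round(2),np.degrees(np.arctan(k)).round(2)
def chk(f):
    d=snap('top',f); print('green',m(d,[(120,100),(106,255)],24),'outer+25',m(d,[(300,155),(291,300)],30)[0]+25.04,'carton',m(d,[(252,115),(244,285)],24))
    g=d['image'].mean(2)
    for r in(155,165,175):print(r,g[r-2:r+3,308:332].mean(0).astype(int))
E
python3 -m handwheel '[[[0,0.6,0,0,0,0,0.8],[0,0,0,0,0,0,0.8]]]'>/dev/null;python3 -c "from h import *;F(4)"
python3 -m handwheel '[[[0,0.5,0,0,0,0,0.8],[0,0,0,0,0,0,0.8]]]'>/dev/null;python3 -c "from h import *;F(4);chk('top4.png')"
```

```text
F [-0.16 -4.98  5.07] T [-0.587  0.013 -0.274] pos [506.34  48.33   9.86] std [0.5 0.6 0.4]
F [ 0.45 -4.29  5.2 ] T [-0.589 -0.002 -0.231] pos [506.33  48.83   9.86] std [0.9 0.2 0.1]
green (np.float64(96.08), np.float64(-4.01)) outer+25 28.66 carton (np.float64(29.23), np.float64(-2.91))
155 [142 141 142 141 138 125 116 114 117 118 119 121 121 120 119 112 107 116
 129 133 133 132 132 132]
165 [143 143 144 143 138 123 119 120 122 123 125 125 123 123 116  89  85 115
 130 133 134 135 137 136]
175 [144 143 143 136 116 115 122 125 126 128 127 126 125 117  90  82 109 129
 134 132 131 132 134 136]
```

```bash
cat >> h.py <<'E'
def farx(f,u=(313,321)):
    d=load(f); g=d['image'].astype(float).mean(2)
    def row(c0,c1,lo,hi,z):
        v=g[lo:hi,c0:c1].mean(1); r=lo+np.interp(0,*(lambda h,e:(e,np.arange(len(v))))(0,np.maximum.accumulate((v-(v[:3].mean()+v[-3:].mean())/2)*np.sign(v[-1]-v[0])))) 
        return on(d,[((c0+c1-1)/2,r)],z)[0,:2]
    a=row(300,308,139,152,24); b=row(*u,142,160,30)
    print('carton far',a.round(2),'leg far',b.round(2),'lead of carton over leg along x', round((a-b)@np.array([.9983,-.058]),2))
E
python3 -m handwheel '[[[2,-0.1,0,0,0,0,0.8],[2,-0.1,0,0,0,0,0.8],[2,-0.1,0,0,0,0,0.8],[1.5,-0.1,0,0,0,0,0.8],[0,0,0,0,0,0,0.8]]]'>/dev/null;python3 -c "from h import *;F(4);farx('top2.png',(319,326));farx('top4.png',(315,321));chk('top5.png');farx('top5.png',(315,321))"
```

```text
F [-19.93  -2.23  23.5 ] T [-0.569  2.82  -0.6  ] pos [510.13  49.22   9.8 ] std [0.8 0.4 0.4]
carton far [678.19  51.72] leg far [687.11   4.63] lead of carton over leg along x -11.64
carton far [678.26  51.72] leg far [687.28  16.1 ] lead of carton over leg along x -11.07
green (np.float64(96.12), np.float64(-3.72)) outer+25 29.0 carton (np.float64(29.36), np.float64(-2.48))
155 [142 142 142 141 136 122 118 119 120 121 122 122 121 120 114  97  90 105
 125 133 133 133 132 132]
165 [143 143 144 143 136 129 123 122 123 125 125 124 123 120 107  84  83 115
 131 134 134 135 136 137]
175 [144 143 144 140 126 122 124 125 127 128 127 125 125 120  92  85 119 133
 135 132 131 132 134 136]
carton far [678.21  51.72] leg far [687.23  16.1 ] lead of carton over leg along x -11.07
```

Force jumped to -20 N in x and 23 N in z, so I stop here and look.

```bash
python3 - <<'E'
from h import *
t=load('top5.png')['image'][:,:,::-1]; c=snap('scene','scene5.png')['image'][:,:,::-1]
o=np.zeros((600,800,3),np.uint8)
o[:,:330]=cv2.resize(t[125:245,264:330],(330,600),interpolation=cv2.INTER_CUBIC); o[:450,340:790]=cv2.resize(c[160:250,280:370],(450,450),interpolation=cv2.INTER_CUBIC)
cv2.imwrite('pics/crop5.png',o)
for f in('top2.png','top4.png','top5.png'):
    g=load(f)['image'].mean(2); print(f,[g[147:162,x:x+3].mean(1).astype(int).tolist() for x in(316,319)],'cart',g[140:152,300:307].mean(1).astype(int))
print(sense()['joints'])
E
```

```text
top2.png [[136, 133, 129, 128, 127, 123, 120, 118, 115, 115, 122, 125, 126, 125, 126], [137, 136, 133, 132, 131, 129, 122, 118, 118, 119, 119, 120, 121, 121, 122]] cart [136 136 136 135 133 134 138 140 141 142 142 143]
top4.png [[137, 133, 128, 129, 126, 123, 117, 116, 117, 120, 121, 120, 121, 121, 122], [137, 135, 133, 132, 132, 130, 121, 119, 121, 121, 120, 122, 121, 122, 122]] cart [136 136 136 135 133 133 137 140 141 142 142 143]
top5.png [[137, 132, 129, 128, 128, 126, 122, 121, 120, 121, 121, 121, 122, 122, 123], [137, 135, 133, 131, 130, 125, 122, 121, 120, 122, 122, 122, 122, 123, 122]] cart [136 137 136 135 133 132 136 141 141 142 143 143]
[-1.32727841e-01  5.96106084e-01  1.75516546e+00 -1.21039068e-04
  7.99618326e-01  1.49615622e+00]
```

View pics/crop5.png

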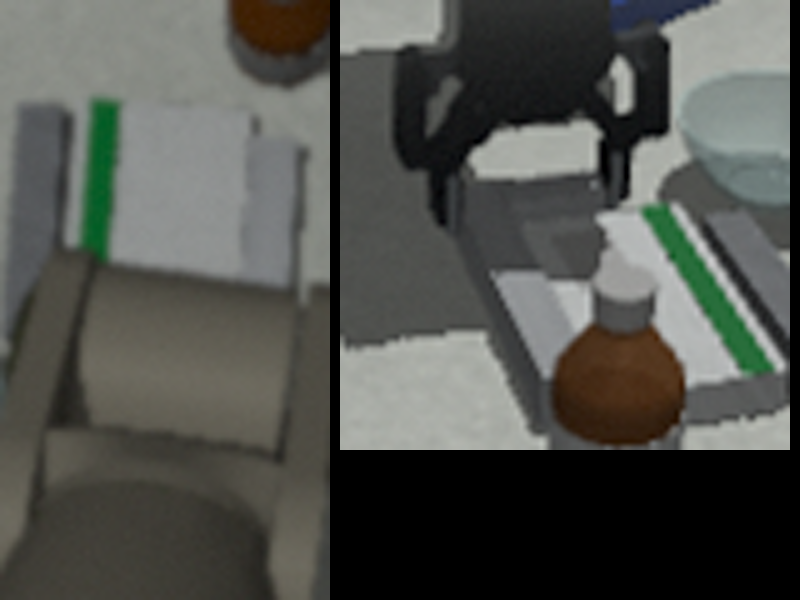

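The picture shows no obstacle: the long leg is flush along the carton at (245,140)–(240,270), and the carton, bowl and bottle haven't moved. Fx/Fz ≈ 0.85 looks like the square being pressed into the bench. I'll relieve x, then z.

```bash
python3 -m handwheel '[[[-2,0,0,0,0,0,0.8],[-1.7,0,0,0,0,0,0.8],[0,0,0,0,0,0,0.8]]]'>/dev/null;python3 -c "from h import *;F(3)"; python3 -m handwheel '[[[0,0,0.4,0,0,0,0.8],[0,0,0,0,0,0,0.8]]]'>/dev/null;python3 -c "from h import *;F(3)"; python3 -m handwheel '[[[1,0,0,0,0,0,0.8],[0,0,0,0,0,0,0.8]]]'>/dev/null;python3 -c "from h import *;F(3)"
```

```text
F [0.47 2.36 5.87] T [ 0.3   -0.063 -0.179] pos [510.04  49.03   9.86] std [0.2 0.1 0.5]
F [ 1.01  2.16 -0.64] T [ 0.394 -0.194  0.15 ] pos [509.74  48.7    9.88] std [0.5 0.6 0.3]
F [-1.6   0.16 -2.19] T [ 0.069  0.162 -0.028] pos [510.72  48.46   9.92] std [0.5 0.4 0.3]
```

```bash
python3 -m handwheel '[[[1,0,-0.15,0,0,0,0.8],[1,0,0,0,0,0,0.8],[0,0,0,0,0,0,0.8]]]'>/dev/null;python3 -c "from h import *;F(4)"; python3 -m handwheel '[[[1,0,0,0,0,0,0.8],[1,0,0,0,0,0,0.8],[0,0,0,0,0,0,0.8]]]'>/dev/null;python3 -c "from h import *;F(4);chk('top6.png')
g=load('top6.png')['image'].mean(2); print([g[142:160,x:x+3].mean(1).astype(int).tolist() for x in(316,319)],'cart',g[140:152,300:307].mean(1).astype(int))"
```

```text
F [ 0.11 -0.13 -2.55] T [-0.015 -0.008 -0.009] pos [513.23  48.46  10.05] std [0.6 0.8 0.4]
F [ 0.07  0.15 -3.25] T [0.063 0.064 0.021] pos [515.13  48.54  10.06] std [0.8 0.3 0.4]
green (np.float64(96.04), np.float64(-3.59)) outer+25 28.759999999999998 carton (np.float64(29.4), np.float64(-3.13))
155 [142 142 142 142 137 123 119 119 119 120 122 122 122 120 115  95  77  86
 118 132 133 133 133 133]
165 [143 143 143 142 137 126 122 122 123 125 126 125 123 122 112  87  85 116
 131 134 134 136 137 137]
175 [144 143 143 137 119 118 123 126 127 128 127 125 125 119  91  86 118 133
 134 132 132 132 134 136]
[[110, 130, 137, 137, 137, 137, 133, 130, 126, 123, 120, 119, 120, 121, 121, 122, 122, 122], [88, 119, 134, 137, 137, 137, 136, 131, 125, 121, 121, 121, 122, 121, 122, 122, 122, 122]] cart [137 137 136 136 133 132 137 141 141 142 143 144]
```

```bash
python3 -m handwheel '[[[0,0,-0.35,0,0,0,0.8],[0,0,0,0,0,0,0.8]]]'>/dev/null;python3 -c "
from h import *;F(4);c=load('top6.png')
a=on(c,[(303.5,145.9)],24)[0];b=on(c,[(320,149.4)],30)[0];print(a,b,(a-b)[:2]@[.9983,-.058])
s=load('scene5.png')"
```

```text
F [-1.18  0.22  1.32] T [0.22  0.179 0.028] pos [515.11  48.54   9.87] std [0.2 0.1 0.6]
[679.90700364  51.75117859  24.        ] [669.97811193   9.51664357  30.        ] 7.462409559853505
```

```bash
for k in 1; do python3 -m handwheel '[[[0.7,0,0.1,0,0,0,0.8],[0,0,0,0,0,0,0.8]]]'>/dev/null;python3 -c "from h import *;F(4)"; python3 -m handwheel '[[[0.5,0,0,0,0,0,0.8],[0,0,0,0,0,0,0.8]]]'>/dev/null;python3 -c "from h import *;F(4)";python3 -m handwheel '[[[0.5,0,0,0,0,0,0.8],[0,0,0,0,0,0,0.8]]]'>/dev/null;python3 -c "from h import *;F(4);chk('top7.png')
g=load('top7.png')['image'].mean(2); print([g[142:160,x:x+3].mean(1).astype(int).tolist() for x in(316,319)],'cart',g[140:152,300:307].mean(1).astype(int))"; done
```

```text
F [-5.21 -0.28  5.48] T [ 0.064  0.808 -0.008] pos [515.11  48.56   9.87] std [0.7 0.4 0.4]
F [-6.53  0.09  5.61] T [ 0.074  0.92  -0.087] pos [515.46  48.6    9.86] std [0.6 0.4 0.4]
F [-5.7  -0.11  5.15] T [ 0.105  0.854 -0.073] pos [516.03  48.61   9.85] std [0.5 0.3 0.3]
green (np.float64(96.04), np.float64(-3.47)) outer+25 29.04 carton (np.float64(29.46), np.float64(-2.56))
155 [142 142 142 142 138 124 120 119 119 121 122 123 121 120 114  94  76  87
 118 131 134 134 132 133]
165 [144 143 144 142 137 129 124 122 124 125 126 126 124 122 112  87  85 116
 131 134 134 135 137 137]
175 [143 142 143 138 122 119 124 126 128 128 128 126 125 119  91  86 118 133
 135 132 131 132 134 136]
[[110, 131, 136, 137, 138, 136, 130, 118, 117, 119, 120, 121, 120, 120, 121, 121, 122, 122], [88, 121, 134, 137, 137, 137, 135, 132, 128, 124, 122, 121, 122, 121, 122, 122, 123, 123]] cart [137 137 137 135 133 132 137 141 141 142 143 143]
```

```bash
python3 -m handwheel '[[[0,0,0.3,0,0,0,0.8],[0,0,0,0,0,0,0.8]]]'>/dev/null;python3 -c "from h import *;F(4)"; python3 -m handwheel '[[[0.5,0,0.05,0,0,0,0.8],[0,0,0,0,0,0,0.8]]]'>/dev/null;python3 -c "from h import *;F(4);chk('top8.png')
t=load('top8.png')['image'][:,:,::-1];c=snap('scene','scene8.png')['image'][:,:,::-1]
o=np.zeros((600,800,3),np.uint8)
o[:420,:350]=cv2.resize(t[135:183,292:332],(350,420),interpolation=cv2.INTER_CUBIC); o[:450,350:800]=cv2.resize(c[178:223,300:345],(450,450),interpolation=cv2.INTER_CUBIC)
cv2.imwrite('pics/crop8.png',o)"
```

```text
F [-0.79  0.47 -2.41] T [ 0.022  0.174 -0.025] pos [516.67  48.53   9.91] std [0.5 0.1 0.4]
F [-0.46 -0.16 -3.27] T [ 0.029  0.056 -0.018] pos [517.34  48.52  10.14] std [0.5 0.3 0.6]
green (np.float64(96.05), np.float64(-3.61)) outer+25 28.939999999999998 carton (np.float64(29.5), np.float64(-2.88))
155 [142 142 142 143 138 124 120 120 119 121 122 123 121 120 114  93  76  86
 119 132 134 134 133 132]
165 [143 144 145 143 136 129 124 123 124 125 126 125 124 122 112  87  85 115
 131 134 134 136 137 137]
175 [140 141 141 137 121 118 122 126 127 128 127 126 125 119  91  86 119 133
 134 132 131 132 134 137]
```

View pics/crop8.png

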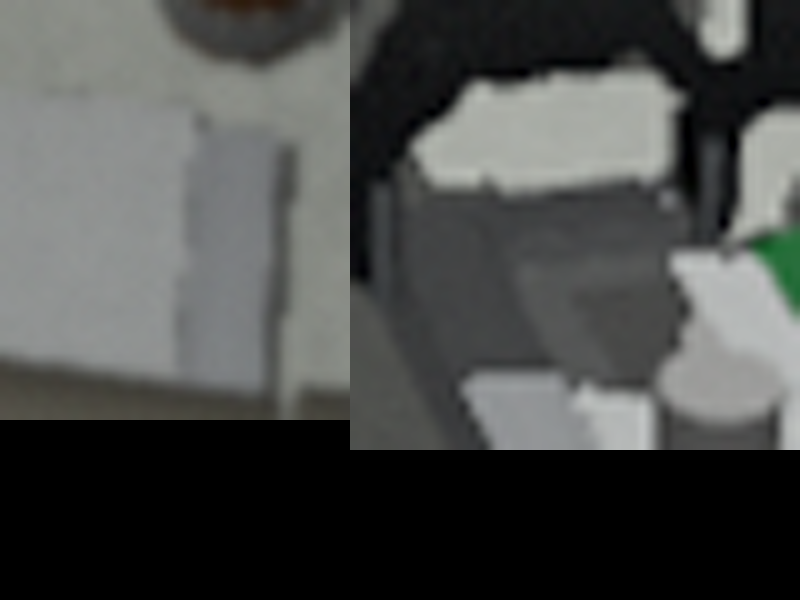

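The top crop shows the leg's far end at v≈125 against the carton corner at v≈108, so about 1 mm remains. The long side is flush and the carton has not moved.

```bash
python3 -m handwheel '[[[0.5,0,-0.1,0,0,0,0.8],[0,0,0,0,0,0,0.8]]]'>/dev/null;python3 -c "from h import *;F(4)"; python3 -m handwheel '[[[0.5,0,-0.05,0,0,0,0.8],[0,0,0,0,0,0,0.8]]]'>/dev/null;python3 -c "from h import *;F(4)";python3 -m handwheel '[[[0.5,0,0,0,0,0,0.8],[0,0,0,0,0,0,0.8]]]'>/dev/null;python3 -c "from h import *;F(4);chk('top9.png')
for f in('top4.png','top8.png','top9.png'):
  g=load(f)['image'].mean(2); print([g[144:156,x:x+3].mean(1).astype(int).tolist() for x in(316,319)],'cart',g[140:152,296:308].mean(1).round(1))"
```

```text
F [-0.77 -0.11 -2.86] T [ 0.028  0.153 -0.012] pos [517.7   48.53  10.03] std [0.6 0.7 0.6]
F [-0.66  0.06 -2.74] T [ 0.053  0.105 -0.008] pos [518.28  48.53  10.01] std [0.7 0.6 0.8]
F [-0.17  0.27 -2.31] T [0.047 0.126 0.004] pos [518.76  48.52   9.99] std [0.7 0.2 0.6]
green (np.float64(96.1), np.float64(-3.75)) outer+25 28.919999999999998 carton (np.float64(29.46), np.float64(-2.54))
155 [142 142 142 142 137 123 118 119 119 121 122 124 122 121 114  91  76  90
 120 132 133 133 133 133]
165 [144 144 144 143 136 128 124 123 124 125 126 125 124 121 109  84  85 115
 131 135 134 135 137 137]
175 [134 135 136 132 118 118 121 125 125 128 126 125 125 120  93  87 118 133
 133 131 130 131 133 136]
[[135, 137, 137, 137, 133, 128, 129, 126, 123, 117, 116, 117], [133, 136, 137, 137, 135, 133, 132, 132, 130, 121, 119, 121]] cart [135.4 135.3 135.1 134.8 133.6 132.6 137.  140.8 141.9 142.1 142.1 143.2]
[[137, 138, 138, 137, 131, 124, 120, 119, 120, 121, 121, 120], [134, 137, 137, 137, 133, 123, 119, 120, 121, 121, 122, 121]] cart [136.  136.2 135.9 135.7 133.6 131.9 137.7 141.  142.2 143.1 142.8 143.5]
[[136, 137, 138, 135, 123, 118, 119, 120, 120, 121, 120, 121], [134, 137, 138, 136, 130, 127, 123, 122, 121, 122, 122, 122]] cart [136.1 136.4 136.2 135.1 133.7 132.1 136.9 141.5 142.8 142.9 142.9 143.6]
```

```bash
python3 -c "
from h import *;c=load('top9.png')
a=on(c,[(302,145.8)],24)[0];b=on(c,[(317,147.8)],30)[0];print(a,b,(a-b)[:2]@[.9983,-.058])
b=on(c,[(317,148.7)],30)[0];print((a-b)[:2]@[.9983,-.058])"
python3 -m handwheel '[[[0.5,0,0,0,0,0,0.8],[0,0,0,0,0,0,0.8]]]'>/dev/null;python3 -c "from h import *;F(5)"; python3 -m handwheel '[[[0.4,0,0,0,0,0,0.8],[0,0,0,0,0,0,0.8]]]'>/dev/null;python3 -c "from h import *;F(5);chk('top10.png')
g=load('top10.png')['image'].mean(2); print([g[144:156,x:x+3].mean(1).astype(int).tolist() for x in(316,319)],'cart',g[140:152,296:308].mean(1).round(1))"
```

```text
[680.10870951  55.59005177  24.        ] [674.01464365  17.19775506  30.        ] 3.8569527349135084
6.189518000909427
F [-0.71 -0.12 -2.6 ] T [ 0.021  0.144 -0.071] pos [519.24  48.52  10.  ] std [0.2 0.3 0.4]
F [-1.24 -0.59 -2.71] T [-0.058  0.205 -0.115] pos [519.62  48.51   9.99] std [0.4 0.3 0.4]
green (np.float64(96.04), np.float64(-3.58)) outer+25 28.99 carton (np.float64(29.33), np.float64(-2.36))
155 [142 142 142 143 137 123 118 119 120 122 123 122 123 121 114  91  76  90
 120 133 134 133 133 133]
165 [144 143 144 143 138 129 123 123 124 125 126 125 124 121 108  85  84 116
 131 134 135 136 138 137]
175 [127 128 131 129 117 115 119 123 125 126 125 124 124 119  93  86 117 132
 131 128 127 129 133 135]
[[138, 138, 137, 135, 125, 119, 120, 119, 121, 121, 121, 122], [134, 137, 138, 134, 126, 120, 120, 122, 122, 122, 122, 122]] cart [136.2 136.3 135.7 135.1 133.5 132.1 137.4 141.6 142.4 143.  143.5 143.7]
```

```bash
python3 -m handwheel '[[[0.4,0,0,0,0,0,0.8],[0,0,0,0,0,0,0.8]]]'>/dev/null;python3 -c "from h import *;F(5)"; python3 -m handwheel '[[[0.4,0,0,0,0,0,0.8],[0,0,0,0,0,0,0.8]]]'>/dev/null;python3 -c "from h import *;F(5);chk('top11.png')
g=load('top11.png')['image'].mean(2); print([g[144:156,x:x+3].mean(1).astype(int).tolist() for x in(316,319)],'cart',g[140:152,296:308].mean(1).round(1))"
```

```text
F [-4.43 -1.3  -0.35] T [-0.16   0.76  -0.208] pos [519.68  48.54   9.94] std [0.4 0.6 0.2]
F [-6.59 -1.58  0.79] T [-0.255  0.998 -0.141] pos [519.76  48.54   9.89] std [0.5 0.2 0.3]
green (np.float64(96.34), np.float64(-3.88)) outer+25 29.049999999999997 carton (np.float64(29.49), np.float64(-2.64))
155 [141 142 142 142 137 122 118 119 120 121 123 124 122 121 114  92  75  90
 121 132 134 133 133 133]
165 [144 144 144 143 137 129 124 124 124 126 126 126 125 121 108  84  84 116
 131 134 135 135 137 137]
175 [123 125 126 123 113 113 116 121 122 124 124 124 124 119  91  86 118 131
 128 124 124 127 130 134]
[[136, 137, 137, 135, 126, 120, 118, 120, 120, 121, 121, 121], [134, 137, 138, 136, 126, 121, 120, 122, 122, 123, 121, 122]] cart [135.7 136.3 136.2 135.7 134.2 132.9 138.2 141.7 142.6 143.  143.1 143.6]
```

Contact: x stopped at 519.7 while Fx rose, and the carton is unmoved. I'll take up the y remainder gently.

```bash
python3 -m handwheel '[[[-0.4,0.3,0.05,0,0,0,0.8],[0,0,0,0,0,0,0.8]]]'>/dev/null;python3 -c "from h import *;F(5)"; python3 -m handwheel '[[[0,0.3,0,0,0,0,0.8],[0,0,0,0,0,0,0.8]]]'>/dev/null;python3 -c "from h import *;F(5);chk('top12.png')"
```

```text
F [-3.98 -2.76 -1.54] T [-0.448  0.677 -0.228] pos [519.82  48.65   9.93] std [0.6 0.3 0.3]
F [-1.91 -3.58 -4.21] T [-0.465  0.356 -0.355] pos [520.11  49.05   9.97] std [0.3 0.6 0.4]
green (np.float64(96.5), np.float64(-3.66)) outer+25 28.849999999999998 carton (np.float64(29.28), np.float64(-2.24))
155 [142 142 142 142 136 119 115 118 120 122 123 123 121 121 115  89  82 111
 129 134 134 133 133 132]
165 [144 144 144 140 128 122 122 123 125 126 126 124 124 118  99  79  88 118
 131 134 135 135 137 137]
175 [122 125 128 129 122 116 117 119 122 124 124 125 123 115  90  86 118 129
 127 124 124 127 130 134]
```

```bash
python3 -m handwheel '[[[0,-0.2,-0.35,0,0,0,0.8],[0,0,0,0,0,0,0.8],[0,0,0,0,0,0,1],[0,0,0,0,0,0,1],[0,0,0,0,0,0,1]]]'; python3 -c "from h import *;F(4)"
```

```text
time_s: 20.48
eef_pos: [520.3, 49.0, 9.9]
ee_rot: [0.0, 1.0, -0.029, 0.0]
force: [0.1, 0.3, 0.3]
grip_width: 1.002
grip_force: 0.0
F [-0.28  0.27  0.4 ] T [0.011 0.028 0.005] pos [520.17  48.96   9.78] std [0.6 0.7 0.2]
```

```bash
python3 -m handwheel '[[[0,0,8,0,0,0,1],[0,0,25,0,0,0,1],[0,0,50,0,0,0,1],[0,0,50,0,0,0,1],[-1,22,0,0,0,10.5,1],[-1,22,0,0,0,10.5,1],[-1,22,0,0,0,10.5,1],[-1,22,0,0,0,10.5,1]]]'; python3 -m handwheel '[[[-1,22,0,0,0,10.5,1],[-1,22,0,0,0,10.5,1],[-1,22,0,0,0,10.5,1],[-1,22,0,0,0,10.5,1],[-1,22,0,0,0,10.5,1],[-1,22,0,0,0,10.5,1],[-1,22,0,0,0,10.5,1],[-1,22,0,0,0,10.5,1]]]'; python3 -m handwheel '[[[-1,22,0,0,0,10.5,1],[-1,22,0,0,0,10.5,1],[-1,22,0,0,0,10.5,1],[0,0,0,0,0,0,1]]]'
python3 - <<'E'
from h import *
s=sense(); q=s['ee_rot']; print(s['eef_pos'],2*np.degrees(np.arctan2(q[2],q[1])),s['joints'])
t=snap('top','top13.png')['image'][:,:,::-1]; c=snap('scene','scene13.png')['image'][:,:,::-1]
o=np.zeros((600,800,3),np.uint8)
o[:600,:350]=cv2.resize(t[130:250,264:334],(350,600),interpolation=cv2.INTER_CUBIC); o[:,350:800]=cv2.resize(c[120:240,375:465],(450,600),interpolation=cv2.INTER_CUBIC)
cv2.imwrite('pics/crop13.png',o)
E
```

```text
time_s: 21.68
eef_pos: [515.9, 137.7, 143.3]
ee_rot: [0.0, 0.943, 0.334, 0.0]
force: [0.0, 0.2, -0.7]
grip_width: 1.002
grip_force: 0.0
time_s: 22.68
eef_pos: [507.9, 313.7, 143.3]
ee_rot: [0.0, 0.477, 0.879, 0.0]
force: [-0.5, 0.3, 0.5]
grip_width: 1.002
grip_force: 0.0
time_s: 23.18
eef_pos: [504.6, 379.9, 143.0]
ee_rot: [0.0, 0.223, 0.975, 0.0]
force: [-0.4, -0.6, -0.1]
grip_width: 1.005
grip_force: 0.0
[504.63920871 379.87203982 142.96611915] 154.2439262723546 [ 4.60062624e-01  6.27360875e-01  1.27524017e+00  5.47060884e-05
  1.23866537e+00 -6.61223242e-01]
```

View pics/crop13.png

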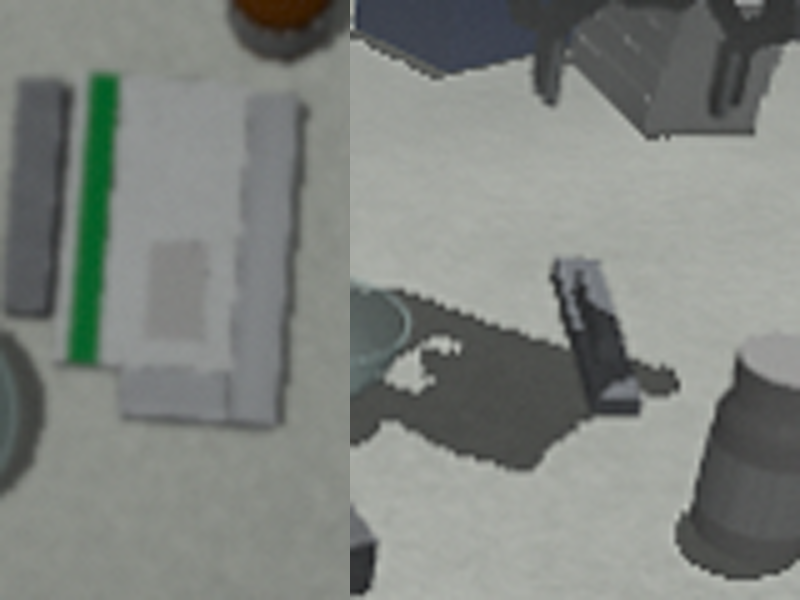

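The picture shows the square round the carton corner with both inside edges closed up: long leg (245,100)–(235,360) and short leg (120,370)–(235,375). The bar lies in the scene crop from (580,262) to (615,405). I'll measure all three.

```bash
python3 - <<'E'
from h import *
c=load('top13.png'); G=lambda P:[(264+u/5-.4,130+v/5-.4) for u,v in P]
o=report(c,{'carton':(G([(75,72),(245,85),(232,365),(58,360)]),24),
'sq':(G([(300,95),(280,423),(120,415),(120,368),(232,375),(247,90)]),30),
'rail':(G([(22,78),(68,82),(52,316),(6,312)]),30)})
s=load('scene13.png'); S=lambda P:[(375+u/5-.4,120+v/5-.4) for u,v in P]
print('bar corners scene',on(s,S([(553,262),(600,262),(640,400),(593,400)]),12).round(1))
p0=proj(s,[[504.6,383.2,28]]);print('bar centre proj in crop',(p0-[375,120])*5)
E
```

```text
carton 
 [[280.9 144.  683.9 109.6]
 [313.1 147.4 676.4  27.1]
 [308.8 202.7 533.7  36. ]
 [276.8 202.5 533.3 116.5]] 
  sides [ 82.8 142.9  80.5 150.7] ang [-95.2 176.4  90.3  -2.6]
sq 
 [[323.2 147.5 675.1   1.4]
 [318.4 213.9 505.4  11.5]
 [286.8 211.8 509.4  90.6]
 [286.  201.9 534.4  93.1]
 [308.8 203.8 530.5  36. ]
 [313.2 148.4 672.4  26.8]] 
  sides [170.   79.2  25.1  57.3 142.2  25.5] ang [176.6  87.1   5.9 -93.9  -3.7 -83.8]
rail 
 [[267.1 145.2 678.7 144.3]
 [276.  145.1 679.4 121.5]
 [273.1 192.8 556.8 126. ]
 [263.4 193.4 555.1 150.1]] 
  sides [ 22.7 122.6  24.2 123.7] ang [-88.3 177.9  93.9  -2.7]
bar corners scene [[497.9 619.5  12. ]
 [506.9 650.3  12. ]
 [650.9 548.1  12. ]
 [642.5 521.4  12. ]]
bar centre proj in crop [[249.87478177 293.90151998]]
```

```bash
python3 - <<'E'
from h import *
s=load('scene13.png'); S=lambda P:[(375+(u-350)/5-.4,120+v/5-.4) for u,v in P]
P=S([(553,262),(600,259),(640,398),(593,400)]); W=on(s,P,12); print('bar corners scene',W.round(1),W.mean(0))
t=load('top0.png'); print(tri(t,[(183.1,180.2),(192.3,185.2),(160.5,245.9),(151.1,240.7)],s,[P[i] for i in(3,2,1,0)]).round(1) )
print(tri(t,[(183.1,180.2),(192.3,185.2),(160.5,245.9),(151.1,240.7)],s,[P[i] for i in(2,3,0,1)]).round(1) )
E
```

```text
bar corners scene [[432.1 398.8  12. ]
 [437.3 430.   12. ]
 [588.1 355.8  12. ]
 [582.  329.3  12. ]] [509.85974206 378.48175262  12.        ]
[[581.9 345.7  11.9  27.4]
 [582.8 345.9   8.7  23.4]
 [427.1 422.    5.8  26.6]
 [427.  419.3   9.6  28.4]]
[[5.880e+02 3.574e+02 1.190e+01 2.500e+00]
 [5.763e+02 3.348e+02 7.800e+00 1.500e+00]
 [4.202e+02 4.090e+02 4.800e+00 2.200e+00]
 [4.334e+02 4.330e+02 9.600e+00 2.000e-01]]
```

```bash
python3 -m handwheel '[[[0.2,3,-40,0,0,0.5,0],[0,0,-40,0,0,0,0],[0,0,-30,0,0,0,0],[0,0,0,0,0,0,0],[0,0,0,0,0,0,0]]]' 60
python3 - <<'E'
from h import *
c=snap('scene','scene14.png')['image'][:,:,::-1]; s=sense();q=s['ee_rot'];print(s['eef_pos'],2*np.degrees(np.arctan2(q[2],q[1])))
cv2.imwrite('pics/crop14.png',cv2.resize(c[140:220,385:465],None,fx=6,fy=6,interpolation=cv2.INTER_CUBIC))
E
```

```text
time_s: 23.9
eef_pos: [506.1, 381.9, 34.4]
ee_rot: [0.001, 0.22, 0.976, 0.001]
force: [0.3, 0.5, 0.2]
grip_width: 0.499
grip_force: 0.0
[506.17786812 382.02403519  34.59689979] 154.6167221263338
```

View pics/crop14.png

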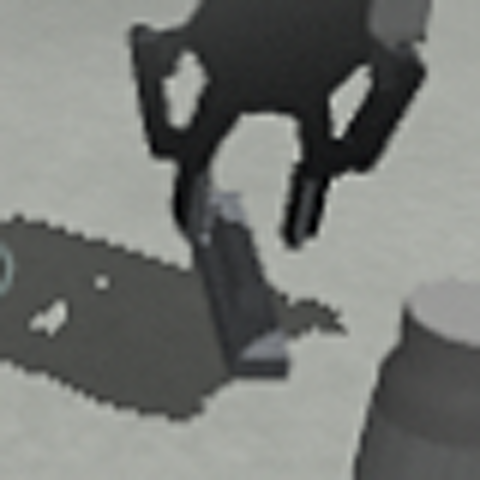

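The fingers straddle the bar, with tips at about (195,235) and (300,240) and the rib between them. I'll descend and close.

```bash
python3 -m handwheel '[[[-0.5,0.5,-6,0,0,0,0],[0,0,-6,0,0,0,0],[0,0,0,0,0,0,-1],[0,0,0,0,0,0,-1],[0,0,0,0,0,0,-1],[0,0,0,0,0,0,-1],[0,0,0,0,0,0,-1],[0,0,0,0,0,0,-1]]]' 60; python3 -c "from h import *;F(3)"
```

```text
time_s: 24.95
eef_pos: [504.8, 382.6, 20.9]
ee_rot: [0.0, 0.219, 0.976, 0.0]
force: [0.6, 1.7, 1.2]
grip_width: 0.145
grip_force: 60.4
F [-0.16  1.38  1.39] T [ 0.227 -0.004 -0.039] pos [504.84 382.54  20.88] std [0.5 0.4 0.4]
```

```bash
python3 -m handwheel '[[[0,0,10,0,0,0,-1],[0,0,40,0,0,0,-1],[0,0,40,0,0,0,-1],[0,0,40,0,0,0,-1],[0,0,0,0,0,0,-1]]]'; python3 -m handwheel '[[[12.8,-38.3,0,0,0,-8.5,-1],[12.8,-38.3,0,0,0,-8.5,-1],[12.8,-38.3,0,0,0,-8.5,-1],[12.8,-38.3,0,0,0,-8.5,-1],[12.8,-38.3,0,0,0,-8.5,-1],[12.8,-38.3,0,0,0,-8.5,-1],[12.8,-38.3,0,0,0,-8.5,-1],[12.6,-38.5,0,0,0,-8.5,-1]]]'; python3 -m handwheel '[[[0,0,-20,0,0,0,-1],[0,0,-20,0,0,0,-1],[0,0,-15,0,0,0,-1],[0,0,0,0,0,0,-1]]]'; python3 - <<'E'
from h import *
F(3); s=sense();q=s['ee_rot'];print(2*np.degrees(np.arctan2(q[2],q[1])))
t=snap('top','top15.png')['image'][:,:,::-1]; c=snap('scene','scene15.png')['image'][:,:,::-1]
o=np.zeros((600,800,3),np.uint8)
o[:500,:300]=cv2.resize(t[130:230,264:324],(300,500),interpolation=cv2.INTER_CUBIC); o[:,310:800]=cv2.resize(c[150:270,288:386],(490,600),interpolation=cv2.INTER_CUBIC)
cv2.imwrite('pics/crop15.png',o)
E
```

```text
time_s: 25.72
eef_pos: [505.7, 382.8, 153.6]
ee_rot: [0.002, 0.219, 0.976, 0.002]
force: [0.4, 0.0, -4.7]
grip_width: 0.147
grip_force: 59.8
time_s: 26.72
eef_pos: [606.2, 74.5, 148.4]
ee_rot: [-0.001, 0.729, 0.685, -0.001]
force: [0.7, -0.4, -3.7]
grip_width: 0.141
grip_force: 59.8
time_s: 27.22
eef_pos: [605.9, 76.0, 93.8]
ee_rot: [-0.001, 0.727, 0.686, -0.001]
force: [0.2, 0.3, -3.9]
grip_width: 0.141
grip_force: 59.7
F [ 0.04 -0.19 -3.84] T [ 0.012 -0.016  0.022] pos [606.96  75.92  95.72] std [0.2 0.4 0.7]
86.6913286150256
```

View pics/crop15.png

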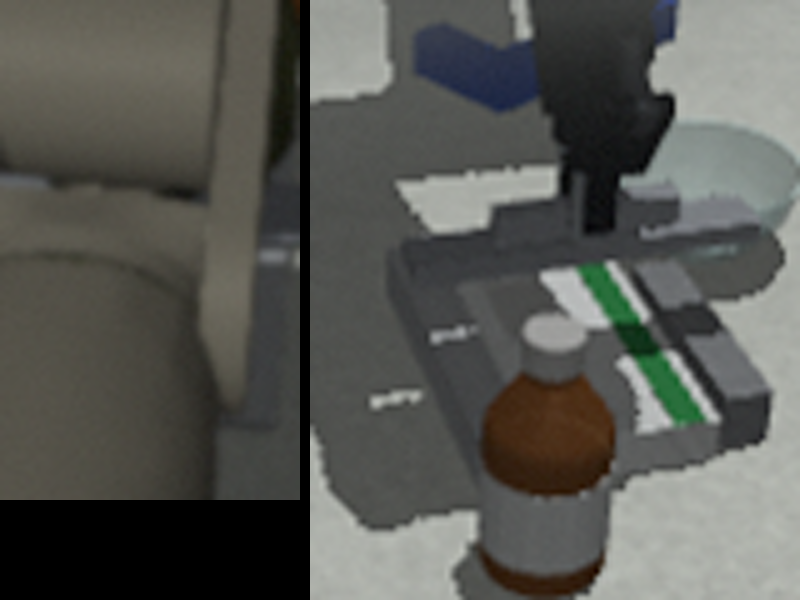

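The bar hangs level across the carton with its rib in the fingers at (600,215), and the square and carton are in place. I'll lower to rest height, about TCP z 51.

```bash
python3 -m handwheel '[[[0,0,-13,0,0,0,-1],[0,0,-12,0,0,0,-1],[0,0,-8,0,0,0,-1],[0,0,-5,0,0,0,-1],[0,0,-2,0,0,0,-1],[0,0,0,0,0,0,-1]]]'; python3 -c "from h import *;F(3)"; python3 -m handwheel '[[[0,0,-1,0,0,0,-1],[0,0,-1,0,0,0,-1],[0,0,-0.5,0,0,0,-1],[0,0,0,0,0,0,-1]]]'; python3 -c "from h import *;F(3)"
```

```text
time_s: 28.22
eef_pos: [607.0, 75.8, 55.8]
ee_rot: [0.0, 0.727, 0.686, 0.0]
force: [-0.9, -0.3, -3.5]
grip_width: 0.143
grip_force: 59.8
F [ 0.28 -0.18 -3.41] T [-0.01   0.006 -0.02 ] pos [607.11  75.82  56.01] std [0.3 0.3 0.3]
time_s: 28.88
eef_pos: [606.9, 75.8, 53.1]
ee_rot: [-0.0, 0.727, 0.686, -0.0]
force: [-0.4, -0.5, -4.1]
grip_width: 0.148
grip_force: 59.8
F [-0.24 -0.52 -3.71] T [ 0.002  0.019 -0.008] pos [606.95  75.84  53.21] std [0.2 0.6 0.2]
```

```bash
python3 -m handwheel '[[[0,0,-0.5,0,0,0,-1],[0,0,-0.5,0,0,0,-1],[0,0,-0.5,0,0,0,-1],[0,0,0,0,0,0,-1]]]'; python3 -c "from h import *;F(3)"; python3 -m handwheel '[[[0,0,-0.5,0,0,0,-1],[0,0,-0.4,0,0,0,-1],[0,0,0,0,0,0,-1]]]'; python3 -c "from h import *;F(3)"
```

```text
time_s: 29.52
eef_pos: [606.9, 75.8, 51.6]
ee_rot: [-0.0, 0.727, 0.686, -0.0]
force: [-0.2, 0.0, -4.4]
grip_width: 0.145
grip_force: 59.8
F [ 0.26  0.   -3.43] T [ 0.008 -0.02  -0.008] pos [606.93  75.83  51.69] std [0.2 0.4 0.4]
time_s: 30.05
eef_pos: [607.0, 75.8, 50.9]
ee_rot: [0.0, 0.727, 0.686, 0.0]
force: [-1.3, -0.9, -2.2]
grip_width: 0.148
grip_force: 60.0
F [-0.63 -0.49 -1.77] T [ 0.014  0.138 -0.011] pos [606.93  75.83  50.89] std [0.3 0.2 0.4]
```

```bash
python3 -m handwheel '[[[0,0,-0.3,0,0,0,-1],[0,0,0,0,0,0,-1],[0,0,0,0,0,0,-0.5],[0,0,0,0,0,0,-0.5],[0,0,0,0,0,0,-0.3],[0,0,0,0,0,0,-0.3]]]' 20; python3 -m handwheel '[[[0,0,5,0,0,0,-0.3],[0,0,25,0,0,0,-0.3],[0,0,50,0,0,0,-0.3],[-20,40,30,0,0,0,-0.3],[-20,55,10,0,0,0,0],[-20,55,0,0,0,0,0],[-20,55,0,0,0,0,0],[-20,50,0,0,0,0,0]]]'; python3 - <<'E'
from h import *
t=snap('top','top16.png')['image'][:,:,::-1]; c=snap('scene','scene16.png')['image'][:,:,::-1]
o=np.zeros((600,800,3),np.uint8)
o[:600,:425]=cv2.resize(t[130:250,250:335],(425,600),interpolation=cv2.INTER_CUBIC); o[:500,435:800]=cv2.resize(c[170:270,305:378],(365,500),interpolation=cv2.INTER_CUBIC)
cv2.imwrite('pics/crop16.png',o)
E
```

```text
time_s: 30.95
eef_pos: [607.0, 75.8, 50.5]
ee_rot: [0.0, 0.727, 0.686, 0.0]
force: [-0.0, 0.6, -0.2]
grip_width: 0.351
grip_force: 0.0
time_s: 31.95
eef_pos: [506.0, 332.7, 171.0]
ee_rot: [0.0, 0.727, 0.686, 0.0]
force: [1.1, 0.6, -0.0]
grip_width: 0.504
grip_force: 0.0
```

View pics/crop16.png

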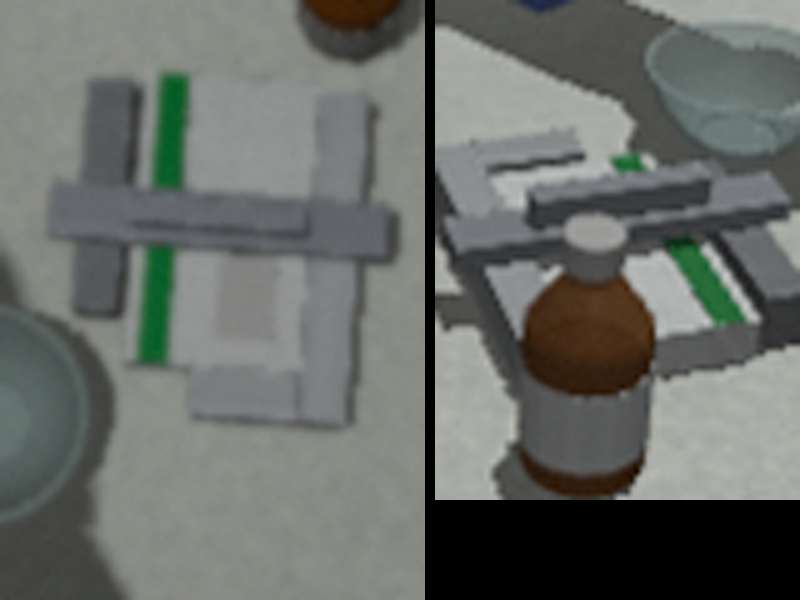

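The bar spans rail and long leg: top view (50,210)–(392,230), rib up, over the carton's middle. The square is still closed up. One last numeric check.

```bash
python3 - <<'E'
from h import *
c=load('top16.png'); G=lambda P:[(250+u/5-.4,130+v/5-.4) for u,v in P]
o=report(c,{'bar':(G([(51,182),(396,205),(392,258),(49,235)]),42),'sq':(G([(370,95),(350,424),(190,416),(190,368),(302,375),(317,90)]),30)})
b=o['bar'].mean(0); a=np.radians(-3.4); R=np.array([[np.cos(a),-np.sin(a)],[np.sin(a),np.cos(a)]])
outer=o['sq'][1]; print('bar c',b,'inside corner from outer',outer+R@[25,25],'bar in carton frame',R.T@(b-(outer+R@[25,25]))-[75,45])
g=c['image'].mean(2)
for x in(291,297,303):print(x,g[196:217,x:x+3].mean(1).astype(int))
print(on(c,G([(385,365)]),0))
E
```

```text
bar 
 [[259.3 166.  622.4 160.9]
 [330.6 170.2 614.4 -17.5]
 [324.8 181.1 586.6  -3.4]
 [258.8 173.7 602.8 161.5]] 
  sides [178.6  31.2 165.7  19.6] ang [-92.6 153.1  84.4  -1.9]
sq 
 [[322.9 147.6 674.8   2.2]
 [318.4 213.9 505.4  11.4]
 [286.4 211.8 509.4  91.6]
 [286.4 201.8 534.5  92.1]
 [309.  203.8 530.4  35.3]
 [313.2 148.3 672.5  26.8]] 
  sides [169.7  80.3  25.1  57.  142.3  24.7] ang [176.9  87.1   1.2 -94.2  -3.4 -84.6]
bar c [606.56741928  75.35916558] inside corner from outer [531.80034559  34.89279671] bar in carton frame [-2.76444282 -0.1706949 ]
291 [141 142 145 146 146 146 143 132 124 123 124 123 123 124 125 127 124 103
 116 133 138]
297 [131 134 142 145 146 145 141 127 124 125 125 124 124 124 124 126 121  98
  96 122 134]
303 [134 133 139 144 144 144 144 142 137 130 126 125 125 124 124 126 127 119
 102 118 133]
[[537.57805554  -9.58130914   0.        ]]
```

```bash
python3 -c "from rig import *;print(finish_job())"
```

```text
the job is handed in; nothing more can be done
None
```

I handed the job in at about 32 s: the L-square sits against the carton's near corner away from the rail, and the bridge bar lies across the middle, rib up, on the square's long leg and the rail. The carton shifted about 0.4 mm, the square may have cleared the bench by about 0.2 mm while sliding, and the bar is within about 3 mm of centre. The bystanders were not touched. I was not shown the judge's verdict.

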